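# Open the egg keeper and roll the last two eggs into their dimples

### The arm

A 6-joint arm with a two-finger parallel gripper is mounted at the origin on a cart in front of the work surface, level with it; the furniture and walls round the work are solid. World frame = base frame: x ahead of the robot, y to its left, z up, the work surface at z = 0. Lengths are in m, angles in rad, forces in N, time in s.
With the tool pointing down it reaches from about 0.375 to 0.9 m from the base axis. Payload 3.1 kg.
Tool frame: the origin (TCP) lies midway between the tips of the shut fingers; the grasp point (between the pads) lies 19 mm behind it; x points along the fingers, y is the direction in which the jaws open and shut, and the axes are right-handed (so a half turn about x gives the same grasp; the last joint's range is limited). The gripper opens to 87 mm and grips with 3 to 60 N. Pads are 19 mm wide; open, the fingers measure 117 mm over their backs; the gripper's body (75 mm by 190 mm) begins 51 mm behind the grasp point.
Start: joints at [-1.282, 0.527, 1.433, -0, 1.181, -0.178], TCP at [0.281, -0.558, 0.223] pointing down, gripper open.
Joint ranges: [-3.08, 3.08], [-0.75, 2.2], [0.22, 2.44], [-1.43, 4.57], [0, 2.65], [-2.85, 2.85]. Speed limits (rad/s): [2.79, 2.79, 3.14, 3.14, 3.14, 3.14].

### API

Orientations are given as a unit quaternion [x, y, z, w].
In Python, from rig import get_obs, imaging, robot gives the robot as it stands.
- The arm moves only by the shell command python3 -m inch 'ROWS' [FORCE]. ROWS is JSON, a list of rows, each a list of 3 entries, a list of its own where there are three numbers: the finger opening in mm, from 0 to 87, then the shift along the tool's x, y, z in mm, then the turn, a rotation vector about the tool's x, y, z in degrees. In form: [[grip, [dx, dy, dz], [wx, wy, wz]], ...]. A call has 1 to 12 rows; each row shifts and turns the pose as measured when the row begins, along the tool's axes as they then stand; what a row does not reach is not made up. A row lasts 1/8 s, in which the tool goes at most 62.5 mm and 10.7 degrees, less where a joint would pass 70% of its speed; a pose out of reach is approached as far as the arm can. A call with a gripper value outside its range is refused whole. The fingers move at their own pace and stop on an object; FORCE is the grip in N (left out, the last holds). Time passes only in rows, so rows that do not move let the fingers close. It gives the time, the measured TCP pose, the force and the opening at its end, in the units of the state.
- get_obs(): the state, without advancing time (a new reading comes with each control period).
- imaging.camera(name): name is "scene" or "top"; returns the picture (480x640x3 uint8, red, green, blue); there is no depth.
- imaging.camera_params(name): a dict with "camera_matrix" (3x3 intrinsics, pixels), "xyz" and "rotation" of the camera in the world. Camera axes: x right, y down, z forward; pixel columns grow to the right and rows downward; lengths in m; the calibration is good to about 2 mm. A picture is of the moment at which its call begins. camera_params takes no time and is no camera call.
- robot.hand_in(): hands the job in, once; it reports no verdict.
Trained networks look in the newest picture that a camera, given by its name, has taken for a name from the list of things; names that differ only in an ending like _2 or _b are one class to them, and where a whole thing is asked for, a point or a joint stands for the part that bears it (a point fixed in the world has none). Each returns a list of dicts, best first, with "confidence" (0 to 1); they miss things now and then, are a little off and sometimes report something else, mostly with a low value. They report only what shows in the picture. A call takes as long as a camera call.
- imaging.cut_out(camera, target): "pixels" (480x640 bool, what is visible of it) and "box" ([centre column, centre row, width, height] in pixels, round what is visible of it).
- imaging.tip_of(camera, target): "pixel" ([column, row] in pixels: a listed point, or the origin of a listed thing).
The state is a dict: "time": time; "q": joint angles; "joint_velocities": joint speeds; "joint_torque": joint torques, N m; "position": TCP position; "tool_rot": TCP orientation; "ft_force": force on the tool from outside, world axes, zero at the start; "moment": the same for the moment, N m; "grip_width": finger opening in m.
Only numpy, scipy, OpenCV 4.12 (cv2) and the standard library are available. Lean on these libraries where they do the work, as an engineer would, in place of code of your own. Each camera call takes 0.05 s, during which the arm holds its last target. There are 200 camera calls.

### The job

Press the orange release on the front of the egg keeper so that its clear lid springs up. Then gently roll each of the two brown eggs along its trough with a light fingertip push, without picking it up, until it lies settled in the empty front dimple on its own side. Leave the lid standing open, the cream eggs in place and the other things on the worktop where they are.

Things in the scene. Friction and masses are not known exactly. Their poses are not given: they have to be found in the camera images.
- tray: Sage-green egg keeper, fixed. Origin: on the worktop; +x runs from the release (front) to the lid hinge (back), +y left seen from the front. Central body x -79 to 95 mm, 156 mm wide, deck 20 mm high, four dimples: two empty at x = -36 mm, two with cream eggs at x = 42 mm. A trough comes in from each side to each front dimple.
- lid (a joint): Clear lid's angle (rad): 0 shut under the release hook, 1.75 fully open (10 degrees past upright). Released, its spring lifts it fully open within about 2 s and holds it. Hinge at tray x = 86, z = 32 mm; shut, it reaches to x = -76 mm, is 142 mm wide, its top 72 mm above the worktop, and its side walls close off the troughs.
- lid_front (a point): Middle of the lid's top front edge: tray x = -76 mm, z = 72 mm when shut; high above the hinge when open.
- release (a joint): Angle of the orange rocking release (rad): 0 at rest, 0.36 fully pressed; it lets the lid go at about 0.2 and springs back.
- release_pad (a point): Where to press the release: middle of the top of its orange pad (52 mm along the tray's x by 58 mm along y), 38 mm above the worktop, at tray x = -122 mm, 40 mm in front of its rocking axis. Press straight down: it lets the lid go after about 9 mm and stops after 14 mm, taking about 2.5 N.
- egg_right: Brown egg in the right (tray -y) trough, 62 mm long, 46 mm in diameter, about 60 g. Lies on its side, long axis (own x) across the trough. Origin: its centre, 23 mm above what it lies on. Lies still on the flat trough floor; a steady push of about 1 N rolls or slides it along and into the dimple. Damaged by a fingertip force above 10 N.
- egg_left: Brown egg in the left (tray +y) trough, 62 mm long, 46 mm in diameter, about 60 g. Lies on its side, long axis (own x) across the trough. Origin: its centre, 23 mm above what it lies on. Lies still on the flat trough floor; a steady push of about 1 N rolls or slides it along and into the dimple. Damaged by a fingertip force above 10 N.
- stored_right: Cream egg already stored in the right (tray -y) back dimple, same size as the brown eggs, to be left in place. Origin: its centre.
- stored_left: Cream egg already stored in the left (tray +y) back dimple, same size as the brown eggs, to be left in place. Origin: its centre.
- right_pocket (a point): Middle of the right front dimple, level with the deck (20 mm above the worktop). Dimple 54 mm along tray x, 34 mm along y, 14 mm deep. A seated egg has its centre about 14 mm above this point (23 mm while on the deck). 36 mm to tray -y of the middle of a rib 8 mm thick, 24 mm high.
- left_pocket (a point): Middle of the left front dimple, level with the deck (20 mm above the worktop). Dimple 54 mm along tray x, 34 mm along y, 14 mm deep. A seated egg has its centre about 14 mm above this point (23 mm while on the deck). 36 mm to tray +y of the middle of a rib 8 mm thick, 24 mm high.
- right_trough (a point): Middle of the outer end of the right (tray -y) trough, on its floor 20 mm above the worktop. The trough runs straight from here along tray y, 149 mm to the dimple's middle; 66 mm wide inside, rail tops 30 mm above the worktop. A lip 3 mm high, 10 mm wide crosses this end; else the floor is flat.
- left_trough (a point): Middle of the outer end of the left (tray +y) trough, on its floor 20 mm above the worktop. The trough runs straight from here along tray y, 149 mm to the dimple's middle; 66 mm wide inside, rail tops 30 mm above the worktop. A lip 3 mm high, 10 mm wide crosses this end; else the floor is flat.
- mug: Bystander: small white cup with a handle, 60 x 87 x 50 mm. Origin: centre of its underside.
- pot: Bystander: low round white and red pot, 63 mm wide, 34 mm high. Origin: centre of its underside.
- garlic: Bystander: garlic bulb, 60 mm wide, 58 mm high. Origin: centre of its underside.
- pepper_mill: Bystander: small shaker with grey top, 44 mm wide, 90 mm high. Origin: centre of its underside.

How it is judged:
On the way:
1. the lid has sprung fully open (value of joint lid above 1.5 rad), for 0.2 s.
At the end, for the whole second after the job is handed in: The lid stands open (over 1.5 rad); each brown egg lies at rest in the front dimple on its own side, its centre within 12 mm of the dimple's middle seen from above and less than 39.5 mm above the worktop; cream eggs and bystanders have stayed where they were (value of joint lid above 1.5 rad and horizontal distance between egg_right and right_pocket below 0.012 m and z of each of egg_right, egg_left in the frame of tray below 0.0395 m and linear speed of each of egg_right, egg_left below 0.02 m/s and horizontal distance between egg_left and left_pocket below 0.012 m); the robot touches nothing.
It fails at once if a brown egg is picked up (its centre more than 60 mm above the worktop) (z of any of egg_right, egg_left in the frame of tray above 0.06 m).
It fails at once if an egg is pressed by the fingers with more than 10 N (contact force between the fingers and egg_right above 10 N or contact force between the fingers and egg_left above 10 N or contact force between the fingers and stored_right above 10 N or contact force between the fingers and stored_left above 10 N).
It fails at once if a stored cream egg is moved by more than 12 mm (distance of any of stored_right, stored_left from where it was at the start of the episode above 0.012 m).
It fails at once if a bystander is moved by more than 30 mm (distance of any of mug, pot, garlic, pepper_mill from where it was at the start of the episode above 0.03 m).
It also fails if it takes over 61 s, if anything falls off the work surface, if the arm or the gripper's body presses on something with over 40 N, if the wrist force passes 120 N, or if a joint passes its speed limit or range.

## Working session

There is one attempt and no reset: what is moved stays moved. The work goes in short steps, Python scripts to look and compute and a shell command to move; the robot and the scene stay as the last step left them, time stands still between calls to the robot, and variables do not carry over. Pictures are saved under pics/ and viewed, about 8 in all and at most 12, crops included, and the job is handed in when it is done.

```bash
mkdir -p pics; ls
cat > h.py <<'E'
import numpy as np, cv2
from rig import get_obs, imaging, robot
from scipy.spatial.transform import Rotation as R
def ray(cam,px):
    p=imaging.camera_params(cam);K=np.array(p["camera_matrix"]);r=p["rotation"]
    r=np.array(r); r=R.from_quat(r).as_matrix() if r.size==4 else r.reshape(3,3)
    d=r@np.linalg.inv(K)@np.array([px[0],px[1],1.]);return np.array(p["xyz"]),d
def at_z(cam,px,z):
    o,d=ray(cam,px);return o+d*(z-o[2])/d[2]
def project(cam,P):
    p=imaging.camera_params(cam);K=np.array(p["camera_matrix"]);r=np.array(p["rotation"])
    r=R.from_quat(r).as_matrix() if r.size==4 else r.reshape(3,3)
    c=K@(r.T@(np.array(P)-np.array(p["xyz"])));return c[:2]/c[2]
def tool(P):  # offset of world point from TCP in tool axes, mm
    s=get_obs();return (R.from_quat(s["tool_rot"]).inv().apply(np.array(P)-s["position"])*1000).round(1)
E
python3 - <<'E'
from h import *
a=imaging.camera("scene");b=imaging.camera("top")
cv2.imwrite("pics/s0.png",a[...,::-1]);cv2.imwrite("pics/t0.png",b[...,::-1])
Z=dict(release_pad=.038,right_pocket=.02,left_pocket=.02,right_trough=.02,left_trough=.02,egg_right=.043,egg_left=.043,lid_front=.072,stored_right=.034,stored_left=.034,mug=0,pot=0,garlic=0,pepper_mill=0,tray=0)
for n,z in Z.items():
    for c in("scene","top"):
        for t in imaging.tip_of(c,n)[:2]: print(n,c,np.round(t["pixel"],0),round(t["confidence"],2),at_z(c,t["pixel"],z).round(3))
s=get_obs();print(s["time"],s["position"],R.from_quat(s["tool_rot"]).as_matrix().round(3))
print(imaging.camera_params("scene"),imaging.camera_params("top"))
E
```

```text
pics
release_pad scene [336. 274.] 0.58 [0.458 0.04  0.038]
release_pad top [287. 282.] 0.59 [0.452 0.042 0.038]
right_pocket scene [317. 258.] 0.6 [0.537 0.011 0.02 ]
right_pocket top [301. 248.] 0.77 [0.539 0.008 0.02 ]
left_pocket scene [303. 275.] 0.92 [0.539 0.081 0.02 ]
right_trough scene [344. 222.] 0.63 [ 0.543 -0.145  0.02 ]
right_trough top [359. 247.] 0.85 [ 0.539 -0.141  0.02 ]
right_trough top [287. 261.] 0.38 [0.507 0.043 0.02 ]
left_trough scene [270. 310.] 0.69 [0.546 0.22  0.02 ]
left_trough scene [322. 258.] 0.17 [0.527 0.002 0.02 ]
left_trough top [218. 249.] 0.82 [0.539 0.219 0.02 ]
egg_right scene [335. 226.] 0.52 [ 0.548 -0.1    0.043]
egg_right top [344. 248.] 0.6 [ 0.537 -0.102  0.043]
egg_left scene [414. 190.] 0.45 [ 0.42  -0.358  0.043]
egg_left top [232. 248.] 0.59 [0.539 0.179 0.043]
egg_left top [290. 237.] 0.3 [0.567 0.033 0.043]
lid_front scene [322. 258.] 0.64 [0.504 0.037 0.072]
stored_right scene [238. 330.] 0.4 [0.574 0.316 0.034]
mug scene [290. 395.] 0.85 [0.377 0.371 0.   ]
mug top [360. 245.] 0.69 [ 0.544 -0.146  0.   ]
mug top [164. 313.] 0.67
[... 486 characters left out ...]
963 -0.55810928  0.22253883] [[-0.     0.45  -0.893]
 [-0.    -0.893 -0.45 ]
 [-1.     0.     0.   ]]
{'camera_matrix': array([[495.51245741,   0.        , 319.05949383],
       [  0.        , 495.51245741, 239.84556457],
       [  0.        ,   0.        ,   1.        ]]), 'xyz': array([0.06033445, 0.71136208, 1.13396745]), 'rotation': array([-0.26768804,  0.90273502, -0.32147421,  0.10033412])} {'camera_matrix': array([[465.30664814,   0.        , 322.7428041 ],
       [  0.        , 465.30664814, 238.87360559],
       [  0.        ,   0.        ,   1.        ]]), 'xyz': array([ 0.48584482, -0.03192356,  1.21436201]), 'rotation': array([-0.70220242,  0.71124363, -0.02721579,  0.01742313])}
```

View pics/s0.png

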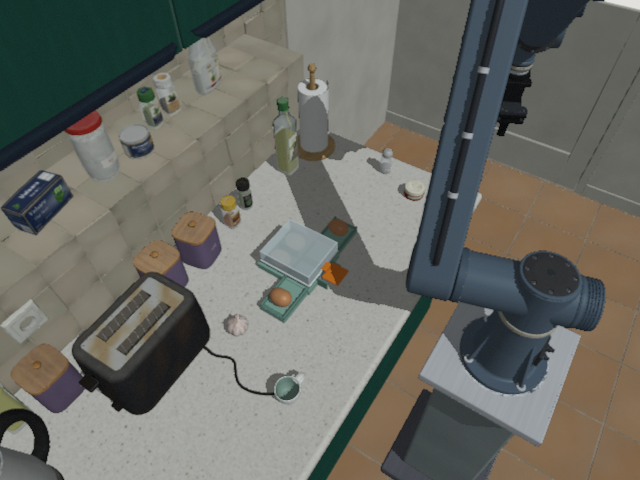

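View pics/t0.png

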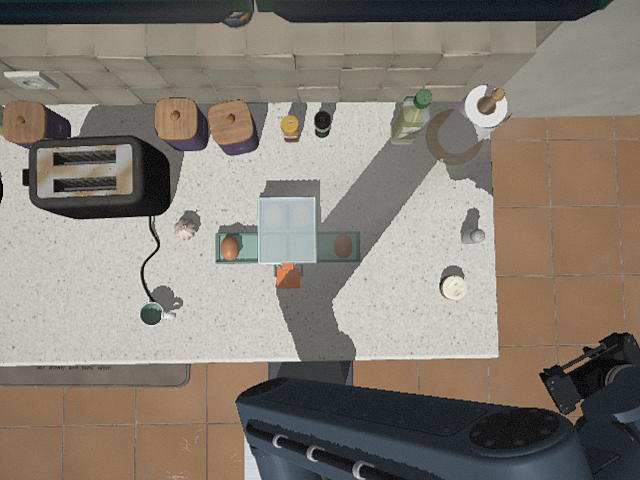

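The views agree. The tray is nearly square to the world with its origin near (0.575, 0.039). The lid is shut at top-view pixel (287,230), the orange pad is at (288,276), and the brown eggs are at (231,248) and (344,247). I'll move over towards the pad at height, with the fingers shut.

```bash
python3 -m inch '[[0,[0,-42,-37],[0,0,0]],[0,[0,-42,-37],[0,0,0]],[0,[0,-42,-37],[0,0,0]],[0,[0,-42,-37],[0,0,0]],[0,[0,-42,-37],[0,0,0]],[0,[0,-42,-37],[0,0,0]],[0,[0,-42,-37],[0,0,0]],[0,[0,-42,-37],[0,0,0]],[0,[0,-42,-37],[0,0,0]],[0,[0,-42,-37],[0,0,0]],[0,[0,-42,-37],[0,0,0]]]'
python3 -m inch '[[0,[0,0,0],[9,0,0]],[0,[0,0,0],[9,0,0]],[0,[0,0,0],[9,0,0]],[0,[0,0,0],[0,0,0]]]'
python3 -c "
from h import *
print(tool([.44,.040,.06]),get_obs()['q'],R.from_quat(get_obs()['tool_rot']).as_matrix().round(3))"
```

```text
time: 2.98
position: [0.4451, 0.0477, 0.2223]
tool_rot: [0.692, 0.156, -0.686, 0.164]
ft_force: [0.9, -0.5, -0.9]
grip_width: 0.0005
time: 3.48
position: [0.4461, 0.0534, 0.2231]
tool_rot: [0.712, -0.009, -0.702, -0.003]
ft_force: [-0.3, 0.0, -0.6]
grip_width: 0.0
[163.1  12.1   8.2] [-0.1255192   0.28589671  1.86393188 -0.00846321  0.97658438  1.46697716] [[ 0.014 -0.017 -1.   ]
 [-0.009 -1.     0.017]
 [-1.     0.009 -0.014]]
```

```bash
python3 -m inch '[[0,[40,3,2],[0,0,0]],[0,[40,3,2],[0,0,0]],[0,[40,3,2],[0,0,0]],[0,[40,3,2],[0,0,0]],[0,[10,0,0],[0,0,0]],[0,[0,0,0],[0,0,0]]]'
python3 -m inch '[[0,[5,0,0],[0,0,0]],[0,[5,0,0],[0,0,0]],[0,[5,0,0],[0,0,0]]]'
```

```text
time: 4.22
position: [0.4465, 0.0382, 0.0514]
tool_rot: [0.716, -0.005, -0.698, 0.003]
ft_force: [1.0, 0.0, 0.4]
grip_width: 0.0004
time: 4.6
position: [0.4498, 0.0379, 0.0388]
tool_rot: [0.719, -0.005, -0.695, 0.004]
ft_force: [-0.3, 0.4, -0.2]
grip_width: 0.0001
```

```bash
python3 -m inch '[[0,[4,0,3],[0,0,0]],[0,[4,0,3],[0,0,0]],[0,[4,0,2],[0,0,0]]]'
python3 -c "
from h import *
print(R.from_quat(get_obs()['tool_rot']).as_matrix().round(3))"
```

```text
time: 4.97
position: [0.4434, 0.0377, 0.0266]
tool_rot: [0.72, -0.005, -0.694, 0.004]
ft_force: [-0.1, -0.0, 1.6]
grip_width: 0.0005
[[ 0.038 -0.001 -0.999]
 [-0.012 -1.     0.001]
 [-0.999  0.012 -0.038]]
```

```bash
python3 -m inch '[[0,[3,0,1],[0,0,0]],[0,[1,0,0],[0,0,0]]]'
python3 -m inch '[[0,[-25,0,4],[0,0,0]],[0,[-40,0,4],[0,2,0]],[0,[-40,0,0],[0,2,0]],[0,[0,0,0],[0,0,0]],[0,[0,0,0],[0,0,0]],[0,[0,0,0],[0,0,0]],[0,[0,0,0],[0,0,0]],[0,[0,0,0],[0,0,0]],[0,[0,0,0],[0,0,0]],[0,[0,0,0],[0,0,0]],[0,[0,0,0],[0,0,0]],[0,[0,0,0],[0,0,0]]]'
cat > look.py <<'E'
import sys
from h import *
n=sys.argv[1]
a=imaging.camera("scene")[170:350,200:440];b=imaging.camera("top")[160:320,190:390]
i=np.vstack([cv2.resize(a,(400,300),interpolation=3),cv2.resize(b,(400,320),interpolation=3)])
i=np.hstack([cv2.resize(a,(400,300),interpolation=3),cv2.resize(b,(375,300),interpolation=3)])
cv2.imwrite(f"pics/{n}.png",i[...,::-1])
for n in ("egg_right","egg_left","right_pocket","left_pocket","right_trough","left_trough"):
    z=.043 if "egg" in n else .02
    for c in("scene","top"):
        for t in imaging.tip_of(c,n)[:2]:
            print(n,c,np.round(t["pixel"],0),round(t["confidence"],2),at_z(c,t["pixel"],z).round(3))
s=get_obs();print(s["time"],s["position"],s["q"].round(2) if hasattr(s["q"],"round") else s["q"],R.from_quat(s["tool_rot"]).as_matrix().round(3))
E
python3 look.py a1
```

```text
time: 5.22
position: [0.4422, 0.0376, 0.0221]
tool_rot: [0.72, -0.005, -0.694, 0.004]
ft_force: [-0.2, -0.5, 4.9]
grip_width: 0.0007
time: 6.72
position: [0.4253, 0.0392, 0.1242]
tool_rot: [0.74, -0.004, -0.673, 0.003]
ft_force: [-0.3, 0.4, 0.6]
grip_width: 0.0005
egg_right scene [290. 392.] 0.72 [0.37  0.378 0.043]
egg_right scene [337. 225.] 0.65 [ 0.547 -0.108  0.043]
egg_right top [344. 244.] 0.73 [ 0.547 -0.101  0.043]
egg_left scene [281. 299.] 0.79 [0.532 0.187 0.043]
egg_left scene [279. 256.] 0.36 [0.62  0.077 0.043]
egg_left top [228. 250.] 0.86 [0.535 0.189 0.043]
egg_left top [288. 281.] 0.3 [0.455 0.041 0.043]
right_pocket scene [316. 256.] 0.83 [0.543 0.008 0.02 ]
right_pocket top [301. 250.] 0.66 [0.535 0.008 0.02 ]
left_pocket scene [302. 275.] 0.87 [0.539 0.083 0.02 ]
left_pocket scene [294. 239.] 0.71 [ 0.632 -0.012  0.02 ]
left_pocket top [274. 246.] 0.6 [0.543 0.076 0.02 ]
right_trough scene [346. 222.] 0.78 [ 0.538 -0.148  0.02 ]
right_trough top [360. 246.] 0.83 [ 0.542 -0.144  0.02 ]
right_trough top [449. 286.] 0.47 [ 0.437 -0.372  0.02 ]
left_trough scene [273. 314.] 0.95 [0.535 0.224 0.02 ]
left_trough scene [336. 272.] 0.53 [0.468 0.022 0.02 ]
left_trough top [217. 247.] 0.94 [0.543 0.223 0.02 ]
7.425 [0.42521766 0.03923975 0.12414   ] [-0.18  0.42  2.08  0.01  0.54  1.38] [[ 0.094 -0.001 -0.996]
 [-0.01  -1.     0.   ]
 [-0.995  0.01  -0.094]]
```

View pics/a1.png

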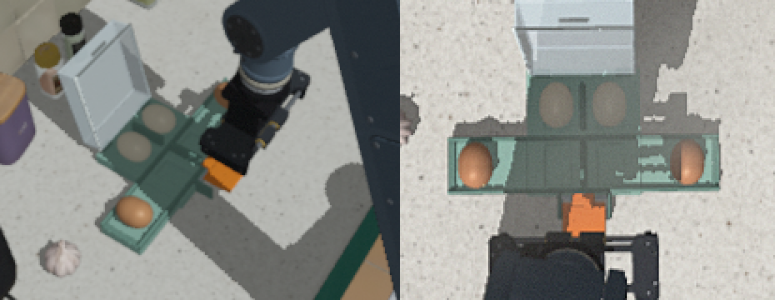

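The lid is open, and the eggs are still at the outer ends of their troughs. I'll level the tool and turn the jaws along world x.

```bash
python3 -m inch '[[0,[-15,0,0],[0,-5.4,0]],[0,[0,0,0],[-10,0,0]],[0,[0,0,0],[-10,0,0]],[0,[0,0,0],[-10,0,0]],[0,[0,0,0],[-10,0,0]],[0,[0,0,0],[-10,0,0]],[0,[0,0,0],[-10,0,0]],[0,[0,0,0],[-10,0,0]],[0,[0,0,0],[-10,0,0]],[0,[0,0,0],[-10,0,0]],[20,[0,0,0],[0,0,0]]]'
python3 - <<'E'
from h import *
for c in("scene","top"):
  for n in("egg_right","egg_left"):
    for t in imaging.cut_out(c,n)[:2]:
        b=t["box"];print(n,c,np.round(b,0),round(t["confidence"],2),at_z(c,b[:2],.043).round(3))
s=get_obs();print(s["position"],s["q"],R.from_quat(s["tool_rot"]).as_matrix().round(3),tool([.54,-.155,.14]))
E
```

```text
time: 8.8
position: [0.4232, 0.0395, 0.1393]
tool_rot: [0.484, 0.511, -0.491, 0.514]
ft_force: [-1.1, -0.3, -0.8]
grip_width: 0.0051
egg_right scene [333. 227.   8.  14.] 0.45 [ 0.551 -0.094  0.043]
egg_left scene [281. 297.  20.  22.] 0.66 [0.537 0.183 0.043]
egg_left scene [261. 223.  55.  78.] 0.21 [0.737 0.006 0.043]
egg_right top [343. 246.  18.  22.] 0.88 [ 0.541 -0.1    0.043]
egg_left top [232. 246.  20.  25.] 0.84 [0.544 0.179 0.043]
[0.42326781 0.03946644 0.13932405] [-0.16359561  0.41263637  1.99954182 -0.01531381  0.73139626 -0.20127765] [[-0.004  0.999  0.049]
 [-0.01   0.049 -0.999]
 [-1.    -0.004  0.01 ]] [  0.8 107.  200. ]
```

```bash
python3 -m inch '[[20,[0,0,50],[2.8,0,0]],[20,[0,0,50],[0,0,0]],[20,[0,0,50],[0,0,0]],[20,[0,0,50],[0,0,0]],[20,[0,40,0],[0,0,0]],[20,[0,40,0],[0,0,0]],[20,[0,30,0],[0,0,0]],[20,[0,0,0],[0,0,0]]]'
python3 - <<'E'
from h import *
s=get_obs();print(R.from_quat(s["tool_rot"]).as_matrix().round(3),tool([.541,-.151,.036]))
E
```

```text
time: 10.0
position: [0.539, -0.1705, 0.1409]
tool_rot: [-0.501, -0.493, 0.507, -0.499]
ft_force: [0.2, 0.4, -0.7]
grip_width: 0.0198
[[-0.001  1.    -0.016]
 [-0.011 -0.016 -1.   ]
 [-1.    -0.001  0.011]] [104.7   1.8 -20.7]
```

```bash
python3 -m inch '[[20,[35,1,-8],[0,0,0]],[20,[35,1,-8],[0,0,0]],[20,[25,0,-3],[0,0,0]],[20,[8,0,-1],[0,0,0]],[20,[0,0,0],[0,0,0]]]'
python3 look.py a2
```

```text
time: 10.62
position: [0.5357, -0.15, 0.0359]
tool_rot: [-0.501, -0.494, 0.509, -0.496]
ft_force: [0.2, 0.8, 0.6]
grip_width: 0.0201
egg_right scene [338. 228.] 0.84 [ 0.537 -0.098  0.043]
egg_right top [343. 246.] 0.64 [ 0.54  -0.1    0.043]
egg_left scene [282. 298.] 0.81 [0.532 0.184 0.043]
egg_left scene [290. 395.] 0.74 [0.365 0.384 0.043]
egg_left top [227. 246.] 0.6 [0.544 0.191 0.043]
right_pocket scene [320. 256.] 0.95 [0.534 0.002 0.02 ]
right_pocket scene [278. 257.] 0.38 [0.633 0.07  0.02 ]
right_pocket top [300. 248.] 0.93 [0.537 0.011 0.02 ]
left_pocket scene [305. 271.] 0.75 [0.541 0.068 0.02 ]
left_pocket scene [317. 255.] 0.43 [0.545 0.002 0.02 ]
left_pocket top [272. 246.] 0.79 [0.544 0.083 0.02 ]
right_trough scene [345. 223.] 0.57 [ 0.539 -0.145  0.02 ]
left_trough scene [273. 315.] 0.82 [0.532 0.226 0.02 ]
left_trough top [216. 248.] 0.95 [0.542 0.224 0.02 ]
11.325 [ 0.53680106 -0.15026496  0.03604073] [-0.47  0.72  1.74 -0.02  0.69 -0.43] [[-0.005  1.    -0.019]
 [-0.01  -0.019 -1.   ]
 [-1.    -0.004  0.011]]
```

View pics/a2.png

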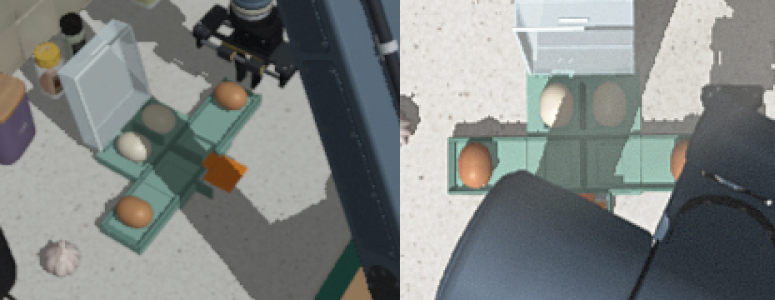

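```bash
python3 -m inch '[[20,[0,2,-6],[0,0,0]],[20,[0,1,-6],[0,0,0]],[20,[0,0,-5],[0,0,0]],[20,[0,0,-5],[0,0,0]],[20,[0,0,-5],[0,0,0]],[20,[0,0,-5],[0,0,0]],[20,[0,0,-5],[0,0,0]]]'
python3 -m inch '[[20,[0,0,-5],[0,0,0]],[20,[0,0,-5],[0,0,0]],[20,[0,0,-5],[0,0,0]],[20,[0,0,-5],[0,0,0]]]'
python3 - <<'E'
from h import *
for c in("scene","top"):
    for t in imaging.camera(c) is not None and imaging.tip_of(c,"egg_right")[:2]: print(c,t["confidence"],at_z(c,t["pixel"],.043).round(3))
E
```

```text
time: 12.2
position: [0.5411, -0.111, 0.0357]
tool_rot: [-0.501, -0.494, 0.508, -0.497]
ft_force: [-0.1, -1.2, 0.3]
grip_width: 0.0202
time: 12.7
position: [0.5415, -0.0897, 0.0355]
tool_rot: [-0.501, -0.494, 0.508, -0.497]
ft_force: [0.9, -0.8, 0.2]
grip_width: 0.02
scene 0.52 [ 0.547 -0.068  0.043]
top 0.74 [0.538 0.009 0.043]
top 0.58 [ 0.546 -0.055  0.043]
```

```bash
python3 -m inch '[[20,[0,0,-5],[0,0,0]],[20,[0,0,-5],[0,0,0]],[20,[0,0,-5],[0,0,0]],[20,[0,0,-5],[0,0,0]],[20,[0,0,-5],[0,0,0]],[20,[0,0,-5],[0,0,0]],[20,[0,0,-5],[0,0,0]],[20,[0,0,-5],[0,0,0]],[20,[0,0,-4],[0,0,0]],[20,[0,0,0],[0,0,0]]]'
python3 look.py a3
```

```text
time: 14.15
position: [0.5422, -0.0427, 0.0349]
tool_rot: [-0.501, -0.494, 0.508, -0.497]
ft_force: [-0.3, -0.9, 0.2]
grip_width: 0.0198
egg_right scene [320. 250.] 0.57 [ 0.538 -0.003  0.043]
egg_right top [301. 246.] 0.52 [0.541 0.006 0.043]
egg_right top [287. 234.] 0.36 [0.572 0.042 0.043]
egg_left scene [283. 297.] 0.76 [0.533 0.18  0.043]
egg_left top [230. 246.] 0.55 [0.544 0.185 0.043]
right_pocket scene [318. 257.] 0.57 [0.538 0.005 0.02 ]
left_pocket scene [306. 274.] 0.91 [0.532 0.074 0.02 ]
left_pocket top [275. 248.] 0.86 [0.541 0.073 0.02 ]
right_trough scene [270. 310.] 0.66 [0.548 0.22  0.02 ]
right_trough scene [292. 244.] 0.43 [0.624 0.009 0.02 ]
right_trough top [359. 248.] 0.69 [ 0.536 -0.143  0.02 ]
left_trough scene [272. 311.] 0.8 [0.541 0.22  0.02 ]
left_trough top [215. 248.] 0.96 [0.54  0.227 0.02 ]
14.85 [ 0.54242759 -0.04324231  0.0349897 ] [-0.28  0.71  1.77 -0.02  0.66 -0.24] [[-0.004  1.    -0.019]
 [-0.011 -0.019 -1.   ]
 [-1.    -0.004  0.011]]
```

View pics/a3.png

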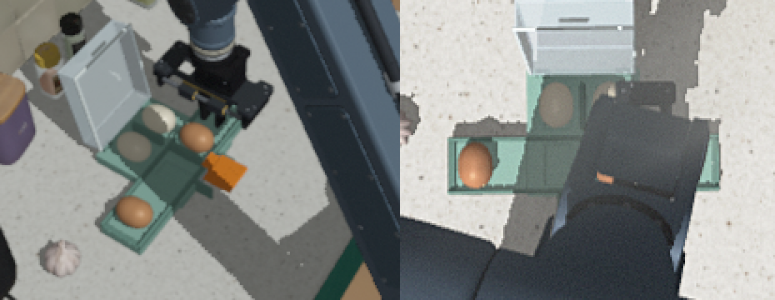

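```bash
python3 -m inch '[[20,[0,0,-4],[0,0,0]],[20,[0,0,-4],[0,0,0]],[20,[0,0,-2],[0,0,0]],[20,[0,0,0],[0,0,0]]]'
python3 -m inch '[[20,[0,0,20],[0,0,0]],[20,[0,0,40],[0,0,0]],[20,[-20,0,40],[0,0,0]],[20,[-40,0,0],[0,0,0]],[20,[-40,0,0],[0,0,0]],[20,[0,-50,0],[0,0,0]],[20,[0,-50,0],[0,0,0]],[20,[0,0,0],[0,0,0]]]'
python3 look.py a4; python3 -c "
from h import *
for t in imaging.tip_of('scene','egg_right')[:2]: print(at_z('scene',t['pixel'],.034))"
```

```text
time: 15.35
position: [0.5426, -0.0323, 0.0349]
tool_rot: [-0.501, -0.493, 0.508, -0.497]
ft_force: [0.5, 0.5, 0.9]
grip_width: 0.02
time: 16.35
position: [0.4396, -0.1435, 0.1397]
tool_rot: [-0.502, -0.49, 0.51, -0.499]
ft_force: [0.4, -0.1, 0.3]
grip_width: 0.0203
egg_right scene [318. 253.] 0.86 [0.536 0.011 0.043]
egg_right top [303. 245.] 0.8 [0.545 0.002 0.043]
egg_right top [282. 160.] 0.54 [0.761 0.054 0.043]
egg_left scene [282. 298.] 0.9 [0.533 0.185 0.043]
egg_left top [229. 250.] 0.86 [0.535 0.187 0.043]
right_pocket scene [318. 257.] 0.71 [0.538 0.007 0.02 ]
right_pocket top [300. 246.] 0.87 [0.543 0.011 0.02 ]
right_pocket top [232. 248.] 0.55 [0.54  0.185 0.02 ]
left_pocket scene [304. 273.] 0.74 [0.539 0.075 0.02 ]
left_pocket scene [318. 253.] 0.28 [ 0.544 -0.006  0.02 ]
left_pocket top [271. 244.] 0.65 [0.549 0.083 0.02 ]
right_trough scene [348. 224.] 0.65 [ 0.531 -0.146  0.02 ]
right_trough top [364. 246.] 0.82 [ 0.541 -0.154  0.02 ]
right_trough top [299. 247.] 0.54 [0.54  0.013 0.02 ]
left_trough scene [271. 313.] 0.86 [0.539 0.224 0.02 ]
left_trough top [217. 246.] 0.84 [0.547 0.223 0.02 ]
17.05 [ 0.44393027 -0.14357894  0.13964191] [-0.54  0.45  1.91 -0.02  0.77 -0.51] [[ 0.005  1.    -0.02 ]
 [-0.019 -0.02  -1.   ]
 [-1.     0.005  0.019]]
[0.53957622 0.00515825 0.034     ]
```

View pics/a4.png

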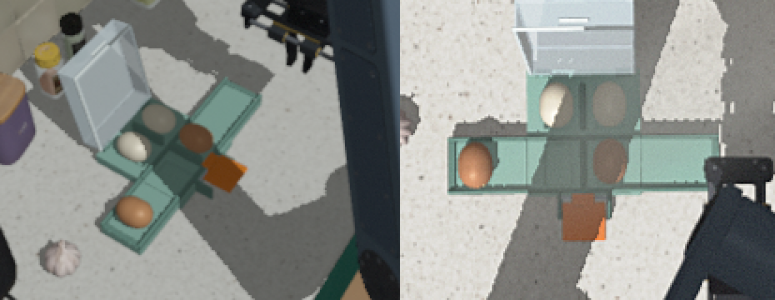

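The right egg is seated, at about (0.541, 0.004), in line with the cream egg. I'll go round the front to the left side.

```bash
python3 -m inch '[[20,[0,0,-48],[0,0,0]],[20,[0,0,-48],[0,0,0]],[20,[0,0,-48],[0,0,0]],[20,[0,0,-48],[0,0,0]],[20,[0,0,-48],[0,0,0]],[20,[0,0,-48],[0,0,0]],[20,[0,0,-48],[0,0,0]],[20,[0,0,-48],[0,0,0]],[20,[0,0,0],[0,0,0]]]'
python3 - <<'E'
from h import *
s=get_obs();print(R.from_quat(s["tool_rot"]).as_matrix().round(3),tool([.539,.237,.1]))
E
```

```text
time: 18.23
position: [0.4568, 0.2506, 0.1324]
tool_rot: [-0.504, -0.486, 0.507, -0.502]
ft_force: [0.1, -1.5, -1.3]
grip_width: 0.0199
[[ 0.013  1.    -0.023]
 [-0.02  -0.023 -1.   ]
 [-1.     0.014  0.02 ]] [33.8 82.  11.1]
```

```bash
python3 -m inch '[[20,[0,41,0],[0,0,0]],[20,[0,41,0],[0,0,0]],[20,[30,0,6],[1.3,0,0]],[20,[30,0,4],[0,0,0]],[20,[25,0,2],[0,0,0]],[20,[10,0,0],[0,0,0]],[20,[0,0,0],[0,0,0]]]'
python3 - <<'E'
from h import *
for c in("scene","top"):
    imaging.camera(c)
    for t in imaging.tip_of(c,"egg_left")[:2]+imaging.cut_out(c,"egg_left")[:1]: print(c,t["confidence"],at_z(c,t.get("pixel",t.get("box",[0,0])[:2]),.043).round(3))
s=get_obs();print(s["position"],R.from_quat(s["tool_rot"]).as_matrix().round(3),tool([.539,.237,.036]))
E
```

```text
time: 19.1
position: [0.5414, 0.2282, 0.0362]
tool_rot: [-0.509, -0.479, 0.515, -0.496]
ft_force: [-0.4, 0.4, -0.3]
grip_width: 0.02
scene 0.18 [0.619 0.082 0.043]
top 0.66 [0.536 0.184 0.043]
top 0.94 [0.546 0.183 0.043]
[0.54233662 0.22936895 0.0376941 ] [[ 0.015  0.999 -0.048]
 [-0.022 -0.047 -0.999]
 [-1.     0.016  0.021]] [ 1.5 -3.7 -7.5]
```

```bash
python3 -m inch '[[20,[0,0,0],[-2.7,0,0]],[20,[0,-2,6],[0,0,0]],[20,[0,0,6],[0,0,0]],[20,[0,0,5],[0,0,0]],[20,[0,0,5],[0,0,0]],[20,[0,0,5],[0,0,0]],[20,[0,0,5],[0,0,0]],[20,[0,0,5],[0,0,0]],[20,[0,0,5],[0,0,0]],[20,[0,0,5],[0,0,0]],[20,[0,0,5],[0,0,0]],[20,[0,0,5],[0,0,0]]]'
python3 look.py a5
```

```text
time: 20.9
position: [0.541, 0.169, 0.0408]
tool_rot: [0.499, 0.49, -0.501, 0.51]
ft_force: [0.2, 0.2, -0.3]
grip_width: 0.0201
egg_right scene [316. 251.] 0.83 [0.543 0.006 0.043]
egg_right scene [250. 199.] 0.56 [ 0.825 -0.05   0.043]
egg_right top [303. 245.] 0.57 [0.544 0.002 0.043]
egg_left top [250. 245.] 0.59 [0.546 0.133 0.043]
right_pocket scene [317. 256.] 0.84 [0.542 0.003 0.02 ]
right_pocket top [301. 247.] 0.93 [0.541 0.008 0.02 ]
left_pocket scene [306. 275.] 0.66 [0.533 0.076 0.02 ]
left_pocket top [274. 246.] 0.83 [0.543 0.076 0.02 ]
right_trough scene [347. 219.] 0.94 [ 0.543 -0.161  0.02 ]
right_trough scene [270. 312.] 0.63 [0.544 0.223 0.02 ]
right_trough top [361. 244.] 0.91 [ 0.547 -0.147  0.02 ]
left_trough scene [272. 314.] 0.7 [0.534 0.226 0.02 ]
21.6 [0.54102065 0.16939402 0.0407693 ] [ 0.12  0.71  1.72 -0.04  0.69  0.15] [[ 0.018  1.    -0.   ]
 [-0.022  0.    -1.   ]
 [-1.     0.018  0.022]]
```

View pics/a5.png

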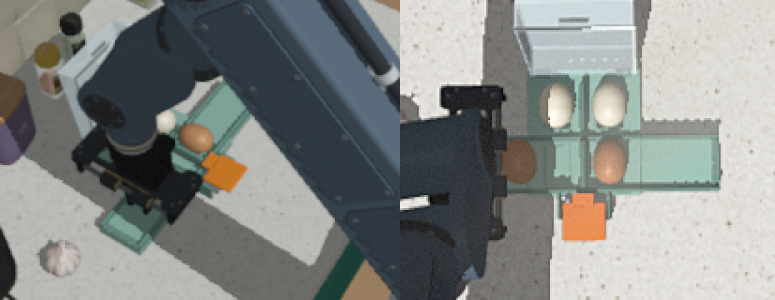

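```bash
python3 -m inch '[[20,[1,0,5],[0,0,0]],[20,[1,0,5],[0,0,0]],[20,[1,0,5],[0,0,0]],[20,[1,0,5],[0,0,0]],[20,[0.5,0,5],[0,0,0]],[20,[0.5,0,5],[0,0,0]],[20,[0.3,0,5],[0,0,0]],[20,[0.3,0,5],[0,0,0]],[20,[0,0,5],[0,0,0]],[20,[0,0,4],[0,0,0]],[20,[0,0,4],[0,0,0]],[20,[0,0,0],[0,0,0]]]'
```

```text
time: 23.1
position: [0.5418, 0.1125, 0.0362]
tool_rot: [0.5, 0.49, -0.501, 0.51]
ft_force: [0.3, 1.4, 0.2]
grip_width: 0.0199
```

```bash
python3 -m inch '[[20,[0,0,1.5],[0,0,0]],[20,[0,0,0],[0,0,0]],[20,[0,0,-20],[0,0,0]],[20,[0,0,-40],[0,0,0]],[20,[-20,0,-40],[0,0,0]],[20,[-40,0,-20],[0,0,0]],[20,[-40,0,0],[0,0,0]],[20,[0,-50,0],[0,0,0]],[20,[0,-50,0],[0,0,0]],[20,[0,-20,0],[0,0,0]],[20,[0,0,0],[0,0,0]]]'
python3 look.py a6
```

```text
time: 24.48
position: [0.4144, 0.2341, 0.1332]
tool_rot: [0.496, 0.49, -0.503, 0.51]
ft_force: [0.2, -0.5, 0.0]
grip_width: 0.0202
egg_right top [304. 244.] 0.75 [ 0.546 -0.002  0.043]
egg_left scene [316. 256.] 0.55 [0.534 0.021 0.043]
egg_left top [273. 247.] 0.63 [0.541 0.077 0.043]
right_pocket scene [318. 255.] 0.77 [0.54  0.001 0.02 ]
right_pocket scene [270. 314.] 0.21 [0.539 0.229 0.02 ]
right_pocket top [300. 247.] 0.7 [0.542 0.011 0.02 ]
left_pocket top [275. 245.] 0.62 [0.547 0.074 0.02 ]
right_trough top [361. 246.] 0.63 [ 0.541 -0.147  0.02 ]
left_trough scene [273. 311.] 0.61 [0.538 0.218 0.02 ]
left_trough top [272. 245.] 0.68 [0.547 0.082 0.02 ]
left_trough top [216. 246.] 0.6 [0.546 0.224 0.02 ]
25.175 [0.41663283 0.2345147  0.13321107] [ 0.3   0.48  1.88 -0.04  0.78  0.33] [[ 0.015  1.    -0.   ]
 [-0.027  0.    -1.   ]
 [-1.     0.015  0.027]]
```

View pics/a6.png

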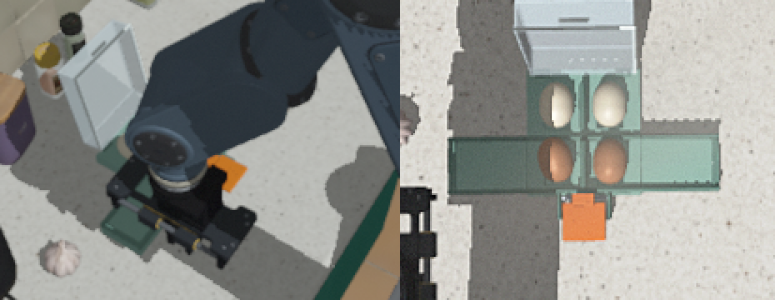

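```bash
python3 -m inch '[[20,[-20,0,45],[0,0,0]],[20,[-20,0,48],[0,0,0]],[20,[0,0,48],[0,0,0]],[20,[0,0,48],[0,0,0]],[20,[0,0,48],[0,0,0]],[20,[0,0,48],[0,0,0]],[20,[0,0,48],[0,0,0]],[20,[0,0,48],[0,0,0]],[20,[0,0,48],[0,0,0]],[20,[0,0,0],[0,0,0]]]'
python3 look.py a7
python3 - <<'E'
from h import *
for n,z in dict(mug=0,pot=0,garlic=0,pepper_mill=0).items():
    for c in("scene","top"):
        for t in imaging.tip_of(c,n)[:1]: print(n,c,round(t["confidence"],2),at_z(c,t["pixel"],z).round(3))
for n in("egg_right","egg_left"):
  p=[]
  for c in("scene","top"):
    for t in imaging.cut_out(c,n)[:1]:
      print(n,c,t["confidence"],np.round(t["box"],0)); p.append(ray(c,t["box"][:2]))
  if len(p)==2:
    A=np.c_[p[0][1],-p[1][1]];k=np.linalg.lstsq(A,p[1][0]-p[0][0],rcond=None)[0]
    print("tri",((p[0][0]+k[0]*p[0][1]+p[1][0]+k[1]*p[1][1])/2).round(3))
E
```

```text
time: 26.42
position: [0.4206, -0.2074, 0.1881]
tool_rot: [0.497, 0.487, -0.501, 0.515]
ft_force: [-0.2, -0.1, 0.1]
grip_width: 0.0195
egg_right scene [318. 252.] 0.83 [0.538 0.008 0.043]
egg_right top [302. 248.] 0.9 [0.538 0.005 0.043]
egg_left scene [302. 270.] 0.85 [0.539 0.083 0.043]
egg_left scene [346. 221.] 0.37 [ 0.531 -0.134  0.043]
egg_left top [275. 246.] 0.53 [0.543 0.072 0.043]
egg_left top [289. 232.] 0.16 [0.578 0.037 0.043]
right_pocket scene [318. 258.] 0.73 [0.536 0.011 0.02 ]
right_pocket top [298. 248.] 0.6 [0.539 0.015 0.02 ]
left_pocket scene [305. 274.] 0.82 [0.535 0.075 0.02 ]
left_pocket scene [336. 272.] 0.7 [0.467 0.021 0.02 ]
left_pocket top [467. 238.] 0.65 [ 0.56  -0.422  0.02 ]
left_pocket top [274. 248.] 0.63 [0.54  0.076 0.02 ]
right_trough scene [346. 223.] 0.73 [ 0.536 -0.145  0.02 ]
right_trough top [361. 247.] 0.92 [ 0.539 -0.148  0.02 ]
right_trough top [293. 234.] 0.58 [0.574 0.027 0.02 ]
left_trough scene [273. 314.] 0.72 [0.535 0.224 0.02 ]
left_trough top [214. 246.] 0.83 [0.545 0.231 0.02 ]
left_trough top [470. 238.] 0.33 [ 0.559 -0.429  0.02 ]
27.125 [ 0.41976882 -0.20333066  0.18772689] [-0.69  0.36  1.88 -0.01  0.87 -0.69] [[ 0.023  1.     0.008]
 [-0.028  0.009 -1.   ]
 [-0.999  0.022  0.028]]
mug scene 0.67 [0.372 0.373 0.   ]
mug top 0.65 [0.378 0.363 0.   ]
pot scene 0.5 [ 0.444 -0.39   0.   ]
pot top 0.67 [ 0.446 -0.381  0.   ]
garlic scene 0.64 [0.588 0.304 0.   ]
garlic top 0.86 [0.598 0.308 0.   ]
pepper_mill scene 0.67 [ 0.631 -0.014  0.   ]
pepper_mill top 0.73 [0.454 0.046 0.   ]
egg_right scene 0.73 [318. 252.  24.  19.]
egg_right top 0.86 [302. 244.  20.  23.]
tri [0.545 0.003 0.033]
egg_left scene 0.76 [303. 270.  18.  19.]
egg_left top 0.69 [274. 243.  20.  20.]
tri [0.546 0.074 0.032]
```

View pics/a7.png

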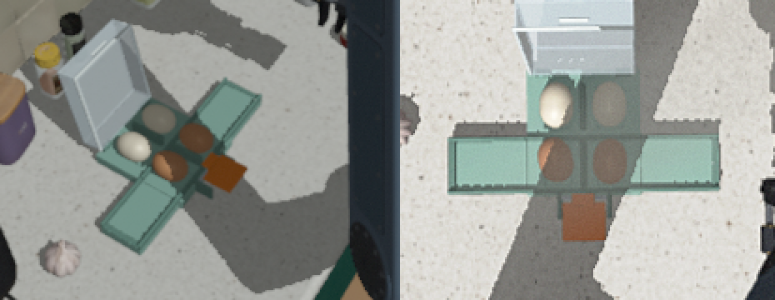

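Both brown eggs are seated: triangulation puts their centres at z ≈ 0.033 and within about 6 mm of the dimples. The lid is open and the arm is clear.

```bash
python3 -c "
from rig import robot
print(robot.hand_in())"
```

```text
the job is handed in; nothing more can be done
None
```

The job is done and handed in at about 28 s of the 61 s allowed. I pressed the orange release until the lid sprang open. Then I rolled each brown egg along its trough with slow steps of about 5 mm, using the fingertips 20 mm apart, and moved the arm clear.

**Last checks:**
- **Lid:** it stands open in both views.
- **Brown eggs:** triangulated centres are about (0.545, 0.003, 0.033) and (0.546, 0.074, 0.032). My estimates of the dimple middles are (0.540, 0.0035) and (0.540, 0.0755), so both eggs are within about 6 mm and low enough to be seated.
- **Forces:** the wrist force readings during the pushes stayed under about 1.5 N, but they were only reported at the end of each call.
- **Cream eggs:** they look unmoved in the pictures. I did not measure them.
- **Mug, pot and garlic:** they read within about 14 mm of where they started, which is within the networks' scatter.

**Check that failed:** the last pepper mill detections were false, landing on the tray. Its position was therefore not confirmed at the end, though the arm never went near it.

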